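# Lid up two jars on the ware board

### The arm

A 6-joint arm with a two-finger parallel gripper is mounted at the origin on the work surface; the furniture and walls round the work are solid. World frame = base frame: x ahead of the robot, y to its left, z up, the work surface at z = 0. Lengths are in m, angles in rad, forces in N, time in s.
With the tool pointing down it reaches from about 0.35 to 0.975 m from the base axis. Payload 4.9 kg.
Tool frame: the origin (TCP) lies on the mounting face of the last link; the fingertips stand 173 mm ahead of it and the grasp point (between the pads) lies 155 mm ahead of it; x points along the fingers, z is the direction in which the jaws open and shut, and the axes are right-handed (so a half turn about x gives the same grasp; the last joint's range is limited). The gripper opens to 85 mm and grips with 20 to 120 N. Pads are 22 mm wide; open, the fingers measure 114 mm over their backs; the gripper's body (76 mm by 85 mm) begins 54 mm behind the grasp point. The pads swing forward as they close: fully open they stand 13 mm farther back than shut.
Start: joints at [1.076, 0.053, 1.613, -0, 1.476, -0.119], TCP at [0.229, 0.581, 0.405] pointing down, gripper open.
Joint ranges: [-3.01, 3.01], [-1.01, 2.22], [0.06, 2.58], [-1.02, 4.17], [0.09, 2.62], [-3.14, 3.14]. Speed limits (rad/s): [2.57, 2.57, 3.14, 3.14, 3.14, 3.14].

### API

Orientations are given as a rotation vector (axis times angle).
In Python, from station import get_obs, get_image, get_calibration, finish_job, look_for, masks_of, tip_of gives the robot as it stands.
- The arm moves only by the tool carry_out, never from a script. Its argument "increments" is a list of rows, each a list of 3 entries, a list of its own where there are three numbers: the turn, a rotation vector about the world's x, y, z in units of 0.1 rad (1.0 is 0.1 rad), then the shift along the world's x, y, z in units of 20 mm (1.0 is 20 mm), then the opening, from 0 (shut) to 1 (fully open). A call has 1 to 8 rows; each row shifts and turns the pose as measured when the row begins; what a row does not reach is not made up. A row lasts 1/10 s, in which the tool goes at most 50 mm and 8.59 degrees, less where a joint would pass 70% of its speed; a pose out of reach is approached as far as the arm can. A call with a number of a shift or a turn outside -1 to 1 is refused whole. A call with a gripper value outside its range is refused whole. The fingers move at their own pace and stop on an object; "squeeze" is the grip in N (left out, the last holds). Time passes only in rows, so rows that do not move let the fingers close. It gives the time, the measured TCP pose, the force and the opening at its end, in the units of the state.
- get_obs(): the state, without advancing time (a new reading comes with each control period).
- get_image(name): name is "scene" or "top" or "wrist"; returns (picture, depth): 400x640x3 uint8, blue, green, red; 400x640 float32, m along the optical axis (not along the pixel's ray), 0 where there is no reading.
- get_calibration(name): a dict with "fx", "fy", "cx", "cy" (pixels), "k1" (the pictures are not rectified: a ray, as slopes to the right and down, at radius r is drawn at 1 + k1 r^2 times it, then the intrinsics apply), "position" and "orientation" of the camera in the world. Camera axes: x right, y down, z forward; pixel columns grow to the right and rows downward; lengths in m; the calibration is good to about 2 mm. A picture is of the moment at which its call begins: read the wrist's pose just before it. get_calibration takes no time and is no camera call; for the wrist camera it gives the pose at the moment of the call.
- finish_job(): hands the job in, once; it reports no verdict.
Trained networks look in the newest picture that a camera, given by its name, has taken for a name from the list of things; names that differ only in an ending like _2 or _b are one class to them, and where a whole thing is asked for, a point or a joint stands for the part that bears it (a point fixed in the world has none). Each returns a list of dicts, best first, with "p" (0 to 1); they miss things now and then, are a little off and sometimes report something else, mostly with a low value. They report only what shows in the picture. A call takes as long as a camera call. They do not tell look-alikes from the thing itself.
- look_for(camera, query): "centre" ([column, row] in pixels, amid what is visible of it).
- masks_of(camera, query): "region" (400x640 bool, what is visible of it) and "centre" ([column, row] in pixels, amid what is visible of it).
- tip_of(camera, query): "centre" ([column, row] in pixels: a listed point, or the origin of a listed thing).
The state is a dict: "t": time; "q": joint angles; "dq": joint speeds; "effort": joint torques, N m; "tool_pos": TCP position; "tool_rot": TCP orientation; "contact_force": force on the tool from outside, world axes, zero at the start; "wrist_torque": the same for the moment, N m; "opening": finger opening in m.
Only numpy, scipy, OpenCV 4.12 (cv2) and the standard library are available. Lean on these libraries where they do the work, as an engineer would, in place of code of your own. Each camera call takes 0.05 s, during which the arm holds its last target.

### The job

Put the lids on the two bisque jars on the ware board so that they can go to the kiln: the wide lid on the tall, wide jar and the narrow lid on the short, narrow jar, each with its flange inside the mouth, seated and level on the rim. In either order, set one lid on gently and press down lightly on its knob to feel that it lies flat before you fetch the other, then do the same with that one. Leave the jars standing where they are and do not disturb the two round mugs (one pale, one red-brown) and the red rubber kidney nearby.

Things in the scene. Friction and masses are not known exactly. Their poses are not given: they have to be found in the camera images.
- large_lid_center (a point): Point on the axis of the wide pale clay lid, half-way up: 24 mm above its lower edge; z up out of the knob. The lid lies knob upwards on the table. Relative to this point: disc's underside (rests on the rim) 14 mm below, disc top at the knob 4 mm below; knob with a waist and a round head 30 mm across, its upright grip band 9 to 19 mm above, top 24 mm above.
- small_lid_center (a point): Point on the axis of the narrow pale clay lid, half-way up: 24 mm above its lower edge; z up out of the knob. The lid lies knob upwards on the table. Relative to this point: disc's underside (rests on the rim) 14 mm below, disc top at the knob 4 mm below; knob with a waist and a round head 26 mm across, its upright grip band 9 to 19 mm above, top 24 mm above.
- large_lid: The wide lid as a body; origin at the centre of its lower edge, z up along its axis. 48 mm high overall: a tapered flange 10 mm deep, 79 mm across where it meets the disc and 71 mm at its lower edge; above it a disc 104 mm across, then the knob. 0.12 to 0.23 kg.
- small_lid: The narrow lid as a body; origin at the centre of its lower edge, z up along its axis. 48 mm high overall: a tapered flange 10 mm deep, 58 mm across where it meets the disc and 50 mm at its lower edge; above it a disc 80 mm across, then the knob. 0.08 to 0.16 kg.
- large_jar_rim (a point): Centre of the mouth of the tall, wide pale jar, level with its rim. The jar is a plain round straight pot without handle, 100 mm across and 110 mm high, clear mouth 86 mm, standing loose on the ware board (so its rim is about 132 mm above the table). With the lid seated, the lid's half-way point is 14 mm above this one.
- small_jar_rim (a point): Centre of the mouth of the short, narrow pale jar, level with its rim. The jar is a plain round straight pot without handle, 76 mm across and 70 mm high, clear mouth 64 mm, standing loose on the ware board (so its rim is about 92 mm above the table). With the lid seated, the lid's half-way point is 14 mm above this one.
- large_jar: The tall, wide jar; origin at the centre of its underside, z up. About 0.55 kg.
- small_jar: The short, narrow jar; origin at the centre of its underside, z up. About 0.35 kg.
- ware_board: Fixed pale wooden board, 160 x 360 mm, its top 22 mm above the table, long side along its own y; origin at the table under its centre. Both jars stand on it, about 180 mm apart.
- round_mug: Bystander: unglazed pale round mug with a loop handle, 81 x 117 x 92 mm high; origin on its underside.
- slipped_mug: Bystander: red-brown mug with a loop handle, 74 x 106 x 82 mm high; origin on its underside.
- rubber_kidney: Bystander: flat red kidney-shaped rubber scraper, 56 x 100 x 9 mm; origin on its underside.
Mind the look-alikes: they are no part of the job. What is shaped like the large_lid but blue or pink is not meant. What is shaped like the small_lid but orange is not meant.

How it is judged:
On the way, in this order (a step that is already met when the one before it is completed fails the run):
1. one lid sits level on its own jar and is pressed down (over 3.5 N between lid and jar) while the other lid still lies on the table (((horizontal distance between large_lid_center and large_jar_rim below 0.007 m and z of large_lid_center in the frame of large_jar_rim between 0.011 and 0.017 m and angle between large_lid_center's own z axis and vertical below 0.04 rad and contact force between large_lid and large_jar above 3.5 N and height (world z) of small_lid_center below 0.04 m) or (horizontal distance between small_lid_center and small_jar_rim below 0.007 m and z of small_lid_center in the frame of small_jar_rim between 0.011 and 0.017 m and angle between small_lid_center's own z axis and vertical below 0.04 rad and contact force between small_lid and small_jar above 3.5 N and height (world z) of large_lid_center below 0.04 m))), for 0.1 s.
2. both lids sit level on their jars and the one just added is pressed down (over 3.5 N between lid and jar) (horizontal distance between large_lid_center and large_jar_rim below 0.007 m and z of large_lid_center in the frame of large_jar_rim between 0.011 and 0.017 m and angle between each of large_lid_center, small_lid_center's own z axis and vertical below 0.04 rad and horizontal distance between small_lid_center and small_jar_rim below 0.007 m and z of small_lid_center in the frame of small_jar_rim between 0.011 and 0.017 m and (contact force between large_lid and large_jar above 3.5 N or contact force between small_lid and small_jar above 3.5 N)), for 0.1 s.
At the end, for the whole second after the job is handed in: Each lid rests on its own jar: centred on the mouth within 7 mm, its disc within 3 mm of the rim, level within 0.04 rad; both jars upright, at rest, within 40 mm of where they stood at the start; lids released (horizontal distance between large_lid_center and large_jar_rim below 0.007 m and z of large_lid_center in the frame of large_jar_rim between 0.011 and 0.017 m and angle between each of large_lid_center, small_lid_center's own z axis and vertical below 0.04 rad and horizontal distance between small_lid_center and small_jar_rim below 0.007 m and z of small_lid_center in the frame of small_jar_rim between 0.011 and 0.017 m and angle between each of large_jar, small_jar's own z axis and vertical below 0.05 rad and distance of each of large_jar, small_jar from where it was at the start of the episode below 0.04 m and linear speed of each of large_lid, large_jar, small_lid, small_jar below 0.02 m/s); the robot touches nothing.
It fails at once if a jar is pushed more than 40 mm or tipped (distance of any of large_jar, small_jar from where it was at the start of the episode above 0.04 m or angle between any of large_jar, small_jar's own z axis and vertical above 0.3 rad).
It fails at once if a lid is dropped or pressed onto a jar with more than 60 N, which would chip the clay (contact force between any of large_lid, small_lid and large_jar above 60 N or contact force between any of large_lid, small_lid and small_jar above 60 N).
It fails at once if a mug or the red kidney is moved more than 30 mm (distance of any of round_mug, slipped_mug, rubber_kidney from where it was at the start of the episode above 0.03 m).
It also fails if it takes over 69 s, if anything falls off the work surface, if the arm or the gripper's body presses on something with over 40 N, if the wrist force passes 120 N, or if a joint passes its speed limit or range.

## Working session

There is one attempt and no reset: what is moved stays moved. The work goes in short steps, Python scripts to look and compute and a tool call to move; the robot and the scene stay as the last step left them, time stands still between calls to the robot, and variables do not carry over. Pictures are saved under pics/ and viewed, and the job is handed in when it is done.

Besides the shell and the picture viewer there is one more tool, called after "Emit:" as name([rows], argument=value, ...), one row to a line, values as JSON. carry_out: Moves the arm, as the interface text tells. Shifts and turns lie within -1 to 1; 1 stands for 20 mm of shift or 0.1 rad of turn. Its arguments: {"type":"object","properties":{"increments":{"type":"array","items":{"type":"array"}},"squeeze":{"type":"number"}},"required":["increments"]}

```bash
ls; mkdir -p pics; python3 - <<'E'
from station import *
import cv2
print(get_obs())
for n in ("scene","top","wrist"):
    c=get_calibration(n);print(n,c)
    p,d=get_image(n);cv2.imwrite(f"pics/{n}0.png",p)
    for q in ("large_lid_center","small_lid_center","large_jar_rim","small_jar_rim"):
        print(q,[(round(r["p"],2),[round(float(x),1) for x in r["centre"]], round(float(d[int(r["centre"][1]),int(r["centre"][0])]),4)) for r in tip_of(n,q)])
E
```

```text
pics
{'t': 0.0, 'q': array([ 1.07598283e+00,  5.33713477e-02,  1.61431987e+00, -5.36162648e-06,
        1.47599017e+00, -1.18978793e-01]), 'dq': array([ 0.00144715, -0.00086336,  0.00066727, -0.00098675,  0.00104564,
       -0.00041259]), 'effort': array([-1.59266501e-04, -3.93662918e+01, -3.70184863e+01, -4.67074324e-05,
        6.68566834e-03,  2.38504145e-05]), 'tool_pos': array([0.22926341, 0.58113969, 0.4034382 ]), 'tool_rot': array([-0.92909664,  1.36578036,  0.9275018 ]), 'contact_force': array([ 0.0153389 , -0.05188645, -0.34278066]), 'wrist_torque': array([0.02955015, 0.03091878, 0.01129487]), 'opening': 0.08547834595676851}
scene {'fx': 424.3965979218335, 'fy': 424.3965979218335, 'cx': 320.170586457026, 'cy': 203.59472724281827, 'k1': 0.03571718861221634, 'position': array([-0.17255651, -0.48527816,  0.92077993]), 'orientation': array([-2.07874354,  1.20370379, -0.51374735])}
large_lid_center [(0.91, [340.6, 266.2], 1.0894), (0.91, [374.4, 327.2], 0.9647), (0.83, [192.8, 236.3], 1.19)]
small_lid_center [(0.94, [404.4, 270.8], 1.0799), (0.77, [432.6, 338.9], 0.9478)]
large_j
[... 356 characters left out ...]
': array([-2.14815806,  2.20018467, -0.1274901 ])}
large_lid_center [(0.72, [224.7, 269.3], 1.2166), (0.66, [271.2, 202.4], 1.2608), (0.58, [389.3, 269.9], 1.2253), (0.52, [333.3, 164.3], 1.2951)]
small_lid_center [(0.89, [389.5, 214.8], 1.2448), (0.82, [425.2, 253.2], 1.2571)]
large_jar_rim [(0.81, [267.9, 199.8], 1.2587)]
small_jar_rim [(0.83, [211.8, 209.9], 1.2609)]
wrist {'fx': 353.8362130443788, 'fy': 353.8362130443788, 'cx': 319.16745161586135, 'cy': 201.51023434996034, 'k1': 0.020142390518432442, 'position': array([0.16623367, 0.60518469, 0.37496416]), 'orientation': array([2.40724115, 1.64047083, 0.22005384])}
large_lid_center []
small_lid_center []
large_jar_rim []
small_jar_rim []
```

View pics/scene0.png

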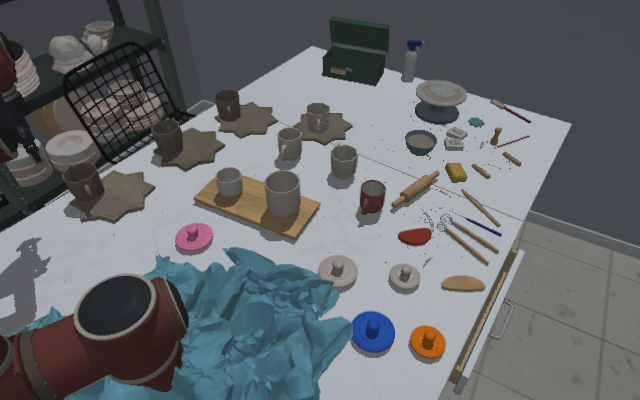

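View pics/top0.png

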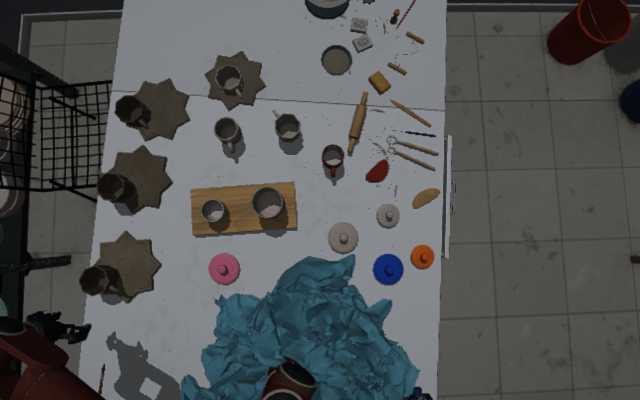

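View pics/wrist0.png

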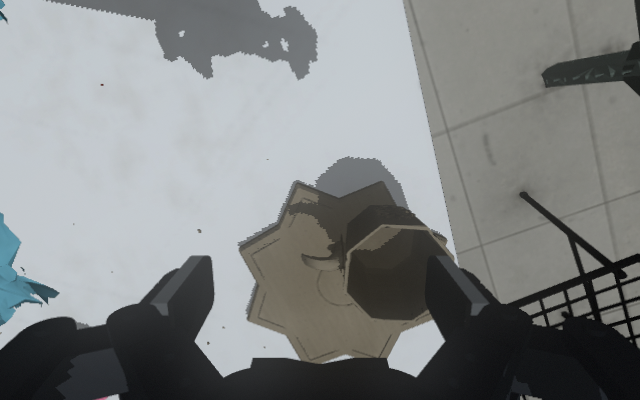

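In the scene picture the wide-lid candidates are pale (338,271), blue (373,331) and pink (194,237). The narrow-lid candidates are pale (404,277) and orange (428,342). The two pale ones match the description. In the top picture they are at (343,237) and (388,215), and the jars are at (268,203) and (213,210).

```bash
cat > h.py <<'E'
from station import *
import cv2, numpy as np
from scipy.spatial.transform import Rotation as R
from scipy.optimize import least_squares
def cloud(d,c):
    v,u=np.mgrid[0:400,0:640].astype(np.float32)
    K=np.array([[c["fx"],0,c["cx"]],[0,c["fy"],c["cy"]],[0,0,1]])
    n=cv2.undistortPoints(np.stack([u.ravel(),v.ravel()],1)[:,None],K,np.array([c["k1"],0,0,0,0.]))[:,0]
    P=np.c_[n*d.ravel()[:,None],d.ravel()]
    W=R.from_rotvec(c["orientation"]).apply(P)+c["position"]
    W[d.ravel()<=0]=np.nan
    return W.reshape(400,640,3)
def circ(P):
    f=lambda x:np.hypot(P[:,0]-x[0],P[:,1]-x[1])-x[2]
    x0=[*P.mean(0)[:2],.04]
    s=least_squares(f,x0,loss="soft_l1",f_scale=.002);return s.x
def proj(c,P):
    p,_=cv2.projectPoints(R.from_rotvec(c["orientation"]).inv().apply(np.atleast_2d(P)-c["position"]),np.zeros(3),np.zeros(3),np.array([[c["fx"],0,c["cx"]],[0,c["fy"],c["cy"]],[0,0,1.]]),np.array([c["k1"],0,0,0,0.]));return p[:,0]
E
cat > m.py <<'E'
from h import *
seeds={"top":dict(LL=(343,237),SL=(388,215),LJ=(268,203),SJ=(213,210)),"scene":dict(LL=(338,271),SL=(404,277),LJ=(283,190),SJ=(229,180))}
for n in ("top","scene"):
    c=get_calibration(n);p,d=get_image(n);W=cloud(d,c)
    for k,(u,v) in seeds[n].items():
        w=W[v-40:v+40,u-40:u+40].reshape(-1,3);w=w[np.isfinite(w[:,0])]
        ctr=np.nanmedian(W[v-4:v+5,u-4:u+5].reshape(-1,3),0)
        w=w[np.hypot(*(w-ctr)[:,:2].T)<.08]
        if k[1]=="L":
            zs=w[:,2]; kn=w[zs>.037]; di=w[(zs>.012)&(zs<.032)]
            kn=kn[np.hypot(*(kn-ctr)[:,:2].T)<.04]
            di=di[np.hypot(*(di-ctr)[:,:2].T)<.065]
            print(n,k,"knob n",len(kn),kn.mean(0).round(4),"zmax",kn[:,2].max().round(4),"bbox",di.min(0).round(3),di.max(0).round(3),"mid",((di.min(0)+di.max(0))/2).round(4))
        else:
            zr=.132 if k=="LJ" else .092
            ri=w[(abs(w[:,2]-zr)<.008)]
            print(n,k,"rim n",len(ri),ri.mean(0).round(4),"circ",circ(ri).round(4),"bbox",ri.min(0).round(3),ri.max(0).round(3))
    t=W[230:260,150:180].reshape(-1,3) if n=="top" else W[220:250,120:160].reshape(-1,3);print("table z",np.nanmedian(t[:,2]))
    if n=="top":
        b=W[250:400,180:430].reshape(-1,3);print("cloth zmax",np.nanmax(b[:,2]))
        bb=W[255:330,210:380].reshape(-1,3);i=bb[:,2]>.06;print("cloth>60mm", bb[i].min(0) if i.any() else 0, bb[i].max(0) if i.any() else 0)
        i=bb[:,2]>.03;print("cloth >30",bb[i].min(0),bb[i].max(0))
E
python3 m.py
```

```text
top LL knob n 61 [ 0.4406 -0.1915  0.0465] zmax 0.0516 bbox [ 0.389 -0.244  0.012] [ 0.491 -0.14   0.027] mid [ 0.4401 -0.1919  0.0193]
top SL knob n 47 [ 0.5123 -0.3469  0.0463] zmax 0.0543 bbox [ 0.474 -0.386  0.012] [ 0.55  -0.31   0.027] mid [ 0.5118 -0.348   0.0194]
top LJ rim n 128 [0.5585 0.0532 0.1307] circ [0.5574 0.053  0.0479] bbox [0.509 0.006 0.124] [0.608 0.101 0.137]
top SJ rim n 106 [0.5384 0.2381 0.0898] circ [0.538  0.2371 0.0361] bbox [0.502 0.199 0.084] [0.574 0.274 0.095]
table z -0.00017537388055577363
cloth zmax 0.3210882500526193
cloth>60mm [ 0.1433125  -0.29417691  0.06000572] [0.37171922 0.13456533 0.15136994]
cloth >30 [ 0.13661948 -0.29417691  0.03002122] [0.37171922 0.239753   0.15136994]
scene LL knob n 101 [ 0.4388 -0.1928  0.0463] zmax 0.0525 bbox [ 0.369 -0.243  0.012] [ 0.494 -0.14   0.032] mid [ 0.4318 -0.1915  0.022 ]
scene SL knob n 82 [ 0.5109 -0.3503  0.0461] zmax 0.052 bbox [ 0.473 -0.39   0.013] [ 0.555 -0.31   0.027] mid [ 0.5142 -0.3499  0.0197]
scene LJ rim n 148 [0.5781 0.0659 0.13  ] circ [0.5587 0.0526 0.0477] bbox [0.514 0.004 0.124] [0.611 0.102 0.136]
scene SJ rim n 164 [0.5382 0.2367 0.0899] circ [0.5386 0.2367 0.0369] bbox [0.5   0.197 0.084] [0.579 0.276 0.096]
table z 0.0012372607899476806
```

```bash
python3 - <<'E'
from h import *
o=get_obs();M=R.from_rotvec(o["tool_rot"]).as_matrix();print(M.round(3));print(o["t"],o["tool_pos"], np.degrees(np.arctan2(M[1,2],M[0,2])))
p,d=get_image("top");cv2.imwrite("pics/crop.png",cv2.resize(p[180:290,290:450],None,fx=4,fy=4))
c=get_calibration("top");W=cloud(d,c).reshape(-1,3)
for ctr,r in(((.44,-.192),.1),((.512,-.348),.1)):
    w=W[np.hypot(W[:,0]-ctr[0],W[:,1]-ctr[1])<r];
    for a in range(-180,180,30):
        m=abs((np.degrees(np.arctan2(w[:,1]-ctr[1],w[:,0]-ctr[0]))-a+180)%360-180)<15
        print(a,[round(float(w[m&(abs(np.hypot(w[:,0]-ctr[0],w[:,1]-ctr[1])-q)<.01)][:,2].max(initial=0)),3) for q in (.06,.075,.09)],end=" ")
    print()
E
```

```text
[[ 0.    -0.93   0.367]
 [ 0.     0.367  0.93 ]
 [-1.    -0.     0.   ]]
0.85 [0.2293602  0.58137378 0.4047282 ] 68.47139436496067
-180 [0.02, 0.088, 0.101] -150 [0.024, 0.08, 0.08] -120 [0.019, 0.007, 0.006] -90 [0.022, 0.005, 0.006] -60 [0.019, 0.004, 0.006] -30 [0.022, 0.006, 0.006] 0 [0.017, 0.005, 0.006] 30 [0.02, 0.004, 0.004] 60 [0.017, 0.006, 0.006] 90 [0.018, 0.006, 0.006] 120 [0.015, 0.007, 0.006] 150 [0.017, 0.024, 0.098] 
-180 [0.007, 0.006, 0.006] -150 [0.006, 0.006, 0.008] -120 [0.006, 0.005, 0.006] -90 [0.005, 0.006, 0.01] -60 [0.007, 0.006, 0.009] -30 [0.005, 0.006, 0.005] 0 [0.009, 0.009, 0.006] 30 [0.007, 0.006, 0.005] 60 [0.005, 0.006, 0.006] 90 [0.005, 0.006, 0.005] 120 [0.005, 0.006, 0.006] 150 [0.006, 0.006, 0.006]
```

View pics/crop.png

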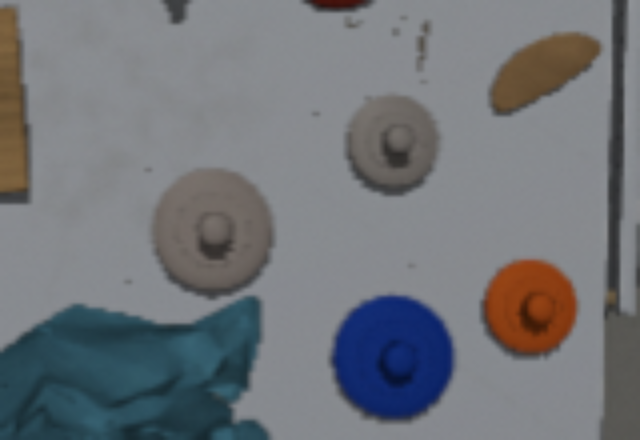

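```bash
python3 - <<'E'
from h import *
W=[]
for n in("top","scene"):
    c=get_calibration(n);p,d=get_image(n);W.append(cloud(d,c).reshape(-1,3))
W=np.concatenate(W);W=W[np.isfinite(W[:,0])]
for x in np.arange(.26,.40,.02):
    print(round(x,2),[round(float(W[(abs(W[:,0]-x)<.01)&(abs(W[:,1]-y)<.01)][:,2].max(initial=0)),3) for y in np.arange(-.31,-.08,.02)])
E
```

```text
0.26 [0.15, 0.151, 0.005, 0.005, 0.114, 0.115, 0.119, 0.109, 0.087, 0.092, 0.081, 0.084]
0.28 [0.019, 0.006, 0.005, 0.004, 0.094, 0.084, 0.119, 0.117, 0.085, 0.087, 0.087, 0.069]
0.3 [0.025, 0.021, 0.004, 0.004, 0.006, 0.077, 0.135, 0.122, 0.105, 0.094, 0.086, 0.069]
0.32 [0.026, 0.022, 0.005, 0.007, 0.009, 0.055, 0.114, 0.106, 0.13, 0.13, 0.118, 0.104]
0.34 [0.026, 0.022, 0.005, 0.006, 0.015, 0.096, 0.105, 0.106, 0.124, 0.125, 0.113, 0.101]
0.36 [0.024, 0.022, 0.005, 0.005, 0.019, 0.092, 0.093, 0.096, 0.1, 0.095, 0.089, 0.075]
0.38 [0.022, 0.006, 0.005, 0.006, 0.025, 0.074, 0.019, 0.004, 0.006, 0.004, 0.012, 0.014]
0.4 [0.005, 0.005, 0.008, 0.008, 0.023, 0.024, 0.024, 0.024, 0.022, 0.007, 0.004, 0.005]
```

Emit:
carry_out([
  [[0,0,0.9],[1,-1,0],1],
  [[0,0,0.9],[1,-1,0],1],
  [[0,0,0.9],[1,-1,0],1],
  [[0,0,0.9],[1,-1,0],1],
  [[0,0,0.9],[1,-1,0],1],
  [[0,0,0.9],[1,-1,0],1],
  [[0,0,0.9],[1,-1,0],1],
  [[0,0,0.9],[1,-1,0],1],
])

```text
t: 1.8
tool_pos: [0.3917, 0.4172, 0.4052]
tool_rot: [-1.483, 1.003, 1.484]
contact_force: [0.2, 1.0, -0.8]
opening: 0.0854
```

Emit:
carry_out([
  [[0,0,0],[0.5,-1,0],1],
  [[0,0,0],[0.5,-1,0],1],
  [[0,0,0],[0.5,-1,0],1],
  [[0,0,0],[0.5,-1,0],1],
  [[0,0,0],[0.4,-1,0],1],
  [[0,0,0],[0,-1,0],1],
  [[0,0,0],[0,-1,0],1],
  [[0,0,0],[0,-1,0],1],
])

```text
t: 2.6
tool_pos: [0.4437, 0.2496, 0.4059]
tool_rot: [-1.483, 1.002, 1.482]
contact_force: [0.7, -0.1, 0.2]
opening: 0.0856
```

Emit:
carry_out([
  [[0,0,0],[0,-1,0],1],
  [[0,0,0],[0,-1,0],1],
  [[0,0,0],[0,-1,0],1],
  [[0,0,0],[0,-1,0],1],
  [[0,0,0],[0,-1,0],1],
  [[0,0,0],[0,-1,0],1],
  [[0,0,0],[0,-1,0],1],
  [[0,0,0],[0,-1,0],1],
])

```text
t: 3.4
tool_pos: [0.4426, 0.083, 0.4071]
tool_rot: [-1.485, 1.0, 1.48]
contact_force: [0.2, -0.9, -0.1]
opening: 0.0854
```

Emit:
carry_out([
  [[0,0,0],[0,-1,0],1],
  [[0,0,0],[0,-1,0],1],
  [[0,0,0],[0,-1,0],1],
  [[0,0,0],[0,-1,0],1],
  [[0,0,0],[0,-1,0],1],
  [[0,0,0],[0,-1,0],1],
  [[0,0,0],[0,-1,0],1],
  [[0,0,0],[0,-1,0],1],
])

```text
t: 4.2
tool_pos: [0.4413, -0.0837, 0.4086]
tool_rot: [-1.488, 0.998, 1.476]
contact_force: [-0.0, 0.7, 0.6]
opening: 0.0851
```

```bash
python3 - <<'E'
from h import *
o=get_obs();print(o["t"],o["tool_pos"],o["q"].round(2))
M=R.from_rotvec(o["tool_rot"]).as_matrix();print(M.round(3))
E
```

```text
4.2 [ 0.44131299 -0.08366425  0.4086153 ] [-0.35 -0.4   2.    0.    1.53 -2.31]
[[ 0.01  -0.928 -0.371]
 [ 0.001 -0.371  0.929]
 [-1.    -0.009 -0.002]]
```

Emit:
carry_out([
  [[0,0.1,0],[0,-1,0],1],
  [[0,0,0],[0,-1,0],1],
  [[0,0,0],[0,-1,0],1],
  [[0,0,0],[0,-1,0],1],
  [[0,0,0],[0,-1,0],1],
  [[0,0,0],[0,-0.2,-1],1],
  [[0,0,0],[0,0,-1],1],
  [[0,0,0],[0,0,-1],1],
])

```text
t: 5.0
tool_pos: [0.4411, -0.1954, 0.3527]
tool_rot: [-1.49, 1.007, 1.471]
contact_force: [0.2, 0.0, -0.5]
opening: 0.0854
```

```bash
cat > w.py <<'E'
from h import *
import sys
o=get_obs();c=get_calibration("wrist");p,d=get_image("wrist");cv2.imwrite(f"pics/w_{sys.argv[1]}.png",p)
print(o["t"],o["tool_pos"].round(4),"q6",o["q"][5].round(2),"F",o["contact_force"].round(1));M=R.from_rotvec(o["tool_rot"]).as_matrix();print("xax",M[:,0].round(4))
print("grasp pt",(o["tool_pos"]+.155*M[:,0]).round(4))
W=cloud(d,c)
np.savez("w.npz",W=W,p=p)
w=W.reshape(-1,3);w=w[np.isfinite(w[:,0])]
x,y,r,z0,z1=map(float,sys.argv[2:7])
m=(np.hypot(w[:,0]-x,w[:,1]-y)<r)&(w[:,2]>z0)&(w[:,2]<z1);w=w[m]
if len(w): print(len(w),"mean",w.mean(0).round(4),"mid",((w.min(0)+w.max(0))/2).round(4),"size",np.ptp(w,axis=0).round(4),"circ",circ(w).round(4))
E
python3 w.py a .44 -.192 .04 .036 .06; python3 -c "
import numpy as np
w=np.load('w.npz')['W'].reshape(-1,3);w=w[np.isfinite(w[:,0])]
w=w[(np.hypot(w[:,0]-.44,w[:,1]+.192)<.065)&(w[:,2]>.01)&(w[:,2]<.03)];print(len(w),((w.min(0)+w.max(0))/2),np.ptp(w,axis=0))"
```

```text
5.0 [ 0.4411 -0.1954  0.3527] q6 -2.52 F [ 0.2  0.  -0.5]
xax [ 0.0092 -0.0052 -0.9999]
grasp pt [ 0.4426 -0.1962  0.1977]
1065 mean [ 0.4385 -0.1913  0.0472] mid [ 0.4398 -0.1907  0.0433] size [0.0294 0.0294 0.0147] circ [ 0.4387 -0.1912  0.0103]
9529 [ 0.43366442 -0.1905998   0.01829688] [0.11538077 0.1032323  0.011183  ]
```

View pics/w_a.png

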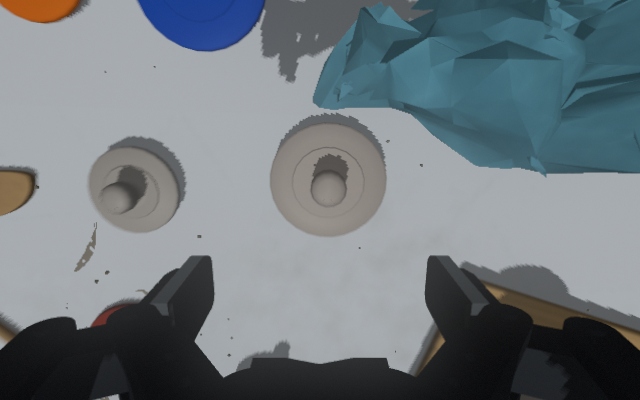

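Emit:
carry_out([
  [[0.05,0.1,0],[-0.08,0.22,-1],1],
  [[0,0,0],[0,0,-1],1],
  [[0,0,0],[0,0,-1],1],
  [[0,0,0],[0,0,-1],1],
  [[0,0,0],[0,0,-1],1],
  [[0,0,0],[0,0,0],1],
])

```text
t: 5.65
tool_pos: [0.4374, -0.1879, 0.2428]
tool_rot: [-1.472, 1.008, 1.491]
contact_force: [-1.1, -0.0, -0.9]
opening: 0.085
```

```bash
python3 w.py b .44 -.192 .04 .036 .06
```

```text
5.65 [ 0.4374 -0.1879  0.2428] q6 -2.51 F [-1.1 -0.  -0.9]
xax [-0.009   0.0051 -0.9999]
grasp pt [ 0.436  -0.1871  0.0878]
2652 mean [ 0.4374 -0.1915  0.047 ] mid [ 0.4396 -0.1909  0.0433] size [0.0295 0.0296 0.0147] circ [ 0.4378 -0.1913  0.0103]
```

View pics/w_b.png

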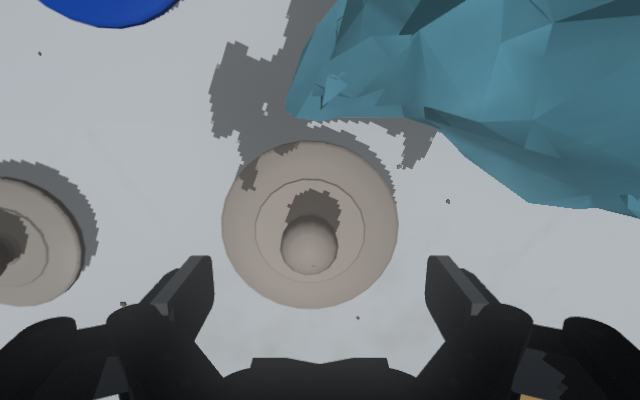

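Emit:
carry_out([
  [[-0.03,-0.05,0],[0.11,-0.15,-0.5],1],
  [[0,0,0],[0,0,-0.5],1],
  [[0,0,0],[0,0,0],1],
  [[0,0,0],[0,0,0],1],
])

```text
t: 6.1
tool_pos: [0.4418, -0.1921, 0.2263]
tool_rot: [-1.486, 1.007, 1.477]
contact_force: [-0.3, 0.5, 0.3]
opening: 0.0852
```

```bash
python3 w.py c .44 -.192 .04 .036 .06
```

```text
6.1 [ 0.4418 -0.1921  0.2263] q6 -2.51 F [-0.3  0.5  0.3]
xax [ 0.0037 -0.0027 -1.    ]
grasp pt [ 0.4424 -0.1925  0.0713]
3219 mean [ 0.4373 -0.1918  0.0469] mid [ 0.4399 -0.1907  0.0434] size [0.03   0.0299 0.0147] circ [ 0.4378 -0.1916  0.0103]
```

Emit:
carry_out([
  [[0,0.02,0],[-0.06,0.05,-0.6],1],
  [[0,0,0],[0,0,-0.5],1],
  [[0,0,0],[0,0,-0.2],1],
  [[0,0,0],[0,0,0],1],
  [[0,0,0],[0,0,0],1],
])

```text
t: 6.65
tool_pos: [0.4404, -0.1909, 0.1983]
tool_rot: [-1.485, 1.008, 1.479]
contact_force: [-0.7, -0.2, -0.0]
opening: 0.0856
```

```bash
python3 w.py d .44 -.192 .04 .036 .06
```

```text
6.65 [ 0.4404 -0.1909  0.1983] q6 -2.51 F [-0.7 -0.2 -0. ]
xax [ 0.0018 -0.0029 -1.    ]
grasp pt [ 0.4407 -0.1914  0.0433]
4574 mean [ 0.4367 -0.192   0.0468] mid [ 0.4395 -0.1908  0.0434] size [0.0299 0.0297 0.0147] circ [ 0.4373 -0.1917  0.0102]
```

View pics/w_d.png

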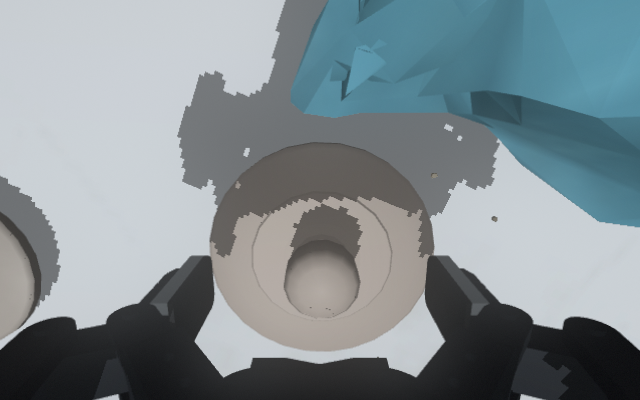

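Emit:
carry_out([
  [[0,0,0],[-0.03,0,-0.15],1],
  [[0,0,0],[0,0,0],0],
  [[0,0,0],[0,0,0],0],
  [[0,0,0],[0,0,0],0],
  [[0,0,0],[0,0,0],0],
  [[0,0,0],[0,0,0],0],
  [[0,0,0],[0,0,0],0],
], squeeze=45)

```text
t: 7.4
tool_pos: [0.4403, -0.1913, 0.1964]
tool_rot: [-1.487, 1.008, 1.477]
contact_force: [0.7, 0.3, -1.3]
opening: 0.0281
```

Emit:
carry_out([
  [[0,0,0],[0,0,0],0],
  [[0,0,0],[0,0,0.3],0],
  [[0,0,0],[0,0,0.6],0],
  [[0,0,0],[0,0,1],0],
  [[0,0,0],[0,0,1],0],
  [[0,0,0],[0,0,1],0],
  [[0,0,0],[0,0,0],0],
])

```text
t: 8.1
tool_pos: [0.4387, -0.1902, 0.278]
tool_rot: [-1.483, 1.008, 1.481]
contact_force: [0.4, 0.2, -1.8]
opening: 0.028
```

```bash
python3 w.py e .44 -.192 .03 .03 .25
```

```text
8.1 [ 0.4387 -0.1902  0.278 ] q6 -2.51 F [ 0.4  0.2 -1.8]
xax [ 3.0e-04 -1.8e-03 -1.0e+00]
grasp pt [ 0.4387 -0.1905  0.123 ]
30214 mean [ 0.4275 -0.1963  0.1538] mid [ 0.44   -0.1941  0.1511] size [0.0599 0.0557 0.1003] circ [ 0.4325 -0.1938  0.0173]
```

View pics/w_e.png

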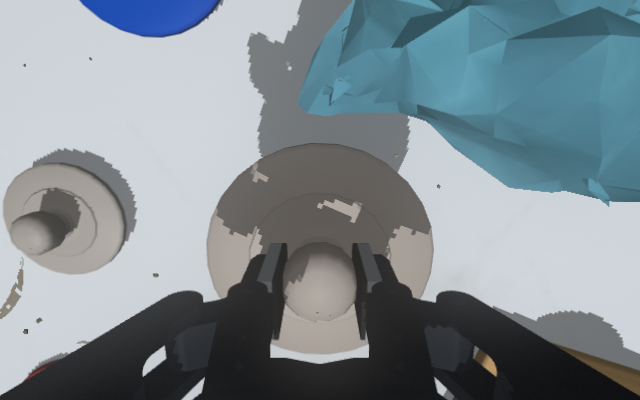

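Emit:
carry_out([
  [[0,0,0],[0,0,1],0],
  [[0,0,0],[0,0,1],0],
  [[0,0,0],[0,0.5,1],0],
  [[0,0,0],[0,1,1],0],
  [[0,0,0],[0.5,1,1],0],
  [[0,0,0],[0.5,1,1],0],
  [[0,0,0],[0.5,1,1],0],
  [[0,0,0],[0.5,1,0.3],0],
])

```text
t: 8.95
tool_pos: [0.4743, -0.076, 0.4143]
tool_rot: [-1.457, 1.014, 1.499]
contact_force: [-0.3, -0.4, -2.1]
opening: 0.0282
```

Emit:
carry_out([
  [[0,0,0],[0.7,1,0],0],
  [[0,0,0],[0.7,1,0],0],
  [[0,0,0],[0.7,1,0],0],
  [[0,0,0],[0.7,1,0],0],
  [[0,0,0],[0.5,0.8,0],0],
  [[0,0,0],[0.2,0.3,0],0],
  [[0,0,0],[0,0,0],0],
])

```text
t: 9.65
tool_pos: [0.546, 0.0328, 0.4048]
tool_rot: [-1.45, 1.019, 1.514]
contact_force: [0.1, -0.7, -2.1]
opening: 0.0283
```

```bash
python3 w.py f .558 .053 .06 .12 .145
```

```text
9.65 [0.546  0.0328 0.4048] q6 -2.02 F [ 0.1 -0.7 -2.1]
xax [-0.0353  0.0112 -0.9993]
grasp pt [0.5405 0.0345 0.2499]
```

View pics/w_f.png

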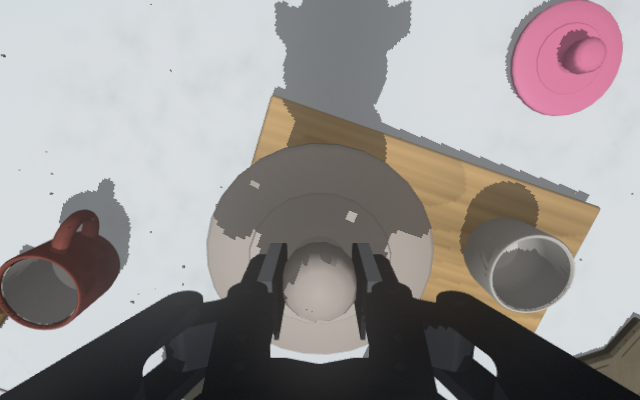

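Emit:
carry_out([
  [[-0.11,-0.35,0],[0.5,0.9,0],0],
  [[0,0,0],[0,0,-0.6],0],
  [[0,0,0],[0,0,-0.6],0],
  [[0,0,0],[0,0,0],0],
  [[0,0,0],[0,0,0],0],
])

```text
t: 10.2
tool_pos: [0.554, 0.0469, 0.3768]
tool_rot: [-1.474, 1.016, 1.48]
contact_force: [-0.3, -0.2, -1.8]
opening: 0.0276
```

```bash
cat > chk.py <<'E'
from h import *
import sys
cx,cy,zl,zr,rl,tag=[float(a) for a in sys.argv[1:6]]+[sys.argv[6]]
o=get_obs();M=R.from_rotvec(o["tool_rot"]).as_matrix();print(o["t"],o["tool_pos"].round(4),"xax",M[:,0].round(4),"grasp",(o["tool_pos"]+.155*M[:,0]).round(4),"F",o["contact_force"].round(1),o["opening"].round(4))
for n in("top","scene"):
    c=get_calibration(n);p,d=get_image(n);W=cloud(d,c);w=W.reshape(-1,3)
    u,v=proj(c,[cx,cy,.12])[0].astype(int)
    cv2.imwrite(f"pics/{tag}_{n}.png",cv2.resize(p[max(0,v-70):v+70,max(0,u-90):u+90],None,fx=4,fy=4))
    for z,nm,t in((zl,"lid disc",.009),(zr,"rim",.006)):
        m=(np.hypot(w[:,0]-cx,w[:,1]-cy)<.075)&(abs(w[:,2]-z)<t);q=w[m]
        if len(q)>10:
            A=np.c_[q[:,:2]-q[:,:2].mean(0),np.ones(len(q))];print(n,nm,len(q),"bbox mid",((q.min(0)+q.max(0))/2).round(4),"size",np.ptp(q,axis=0).round(3),"circ",circ(q).round(4))
E
python3 chk.py .558 .053 .185 .132 .052 h1
```

```text
Traceback (most recent call last):
  File "chk.py", line 4, in <module>
    o=get_obs();M=R.from_rotvec(o["tool_rot"]).as_matrix();print(o["t"],o["tool_pos"].round(4),"xax",M[:,0].round(4),"grasp",(o["tool_pos"]+.155*M[:,0]).round(4),"F",o["contact_force"].round(1),o["opening"].round(4))
                                                                                                                                                                                                  ^^^^^^^^^^^^^^^^^^
AttributeError: 'float' object has no attribute 'round'
```

```bash
sed -i 's/o\["opening"\].round(4)/round(o["opening"],4)/' chk.py; python3 chk.py .558 .053 .198 .132 .052 h1
```

```text
10.2 [0.554  0.0469 0.3768] xax [-0.0051 -0.0022 -1.    ] grasp [0.5532 0.0465 0.2218] F [-0.3 -0.2 -1.8] 0.0276
top lid disc 163 bbox mid [0.5361 0.0417 0.1985] size [0.064 0.095 0.013] circ [0.5563 0.0472 0.0473]
scene lid disc 571 bbox mid [0.5544 0.0442 0.1986] size [0.104 0.103 0.017] circ [0.5563 0.046  0.041 ]
scene rim 125 bbox mid [0.5554 0.0527 0.1311] size [0.095 0.1   0.01 ] circ [0.5581 0.0524 0.0475]
```

View pics/h1_scene.png

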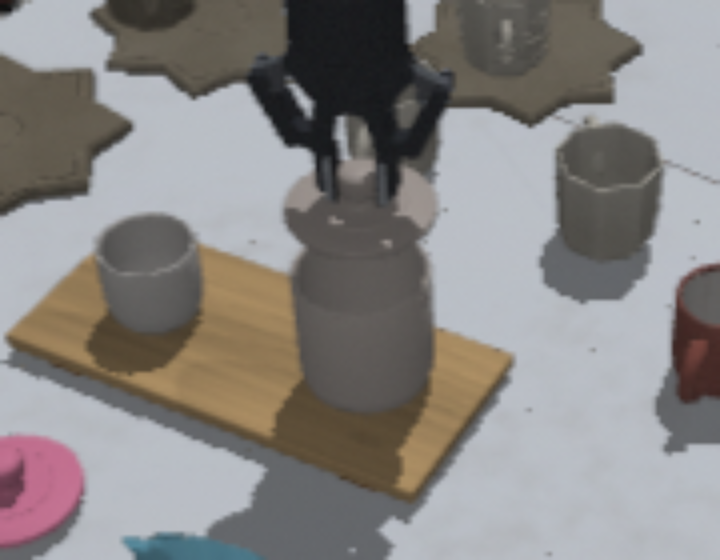

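View pics/h1_top.png

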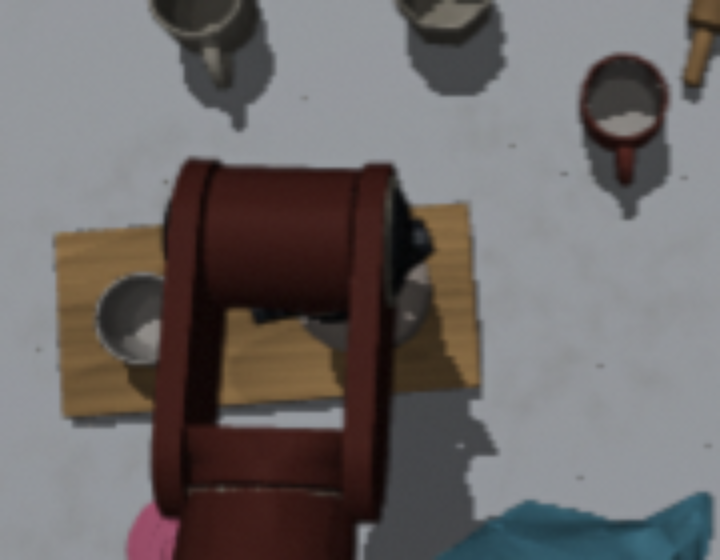

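Emit:
carry_out([
  [[0.02,-0.04,0],[0.2,0.3,-0.5],0],
  [[0,0,0],[0,0,-0.5],0],
  [[0,0,0],[0,0,0],0],
  [[0,0,0],[0,0,0],0],
])

```text
t: 10.7
tool_pos: [0.5586, 0.0532, 0.3562]
tool_rot: [-1.476, 1.011, 1.475]
contact_force: [0.8, 0.4, -1.6]
opening: 0.0277
```

```bash
python3 chk.py .558 .053 .183 .132 .052 h2
```

```text
10.7 [0.5586 0.0532 0.3562] xax [ 0.0011 -0.     -1.    ] grasp [0.5587 0.0532 0.2012] F [ 0.8  0.4 -1.6] 0.0277
top lid disc 147 bbox mid [0.5392 0.0485 0.1786] size [0.062 0.094 0.009] circ [0.5622 0.0543 0.047 ]
top rim 13 bbox mid [0.5309 0.017  0.1311] size [0.031 0.022 0.007] circ [0.5584 0.0532 0.0494]
scene lid disc 557 bbox mid [0.5584 0.0516 0.1829] size [0.101 0.108 0.018] circ [0.5644 0.0545 0.0413]
scene rim 118 bbox mid [0.5529 0.0516 0.1315] size [0.09  0.097 0.011] circ [0.5579 0.0526 0.0478]
```

Emit:
carry_out([
  [[0,0.01,0],[0,0,-0.5],0],
  [[0,0,0],[0,0,-0.4],0],
  [[0,0,0],[0,0,-0.3],0],
  [[0,0,0],[0,0,0],0],
  [[0,0,0],[0,0,0],0],
])

```text
t: 11.3
tool_pos: [0.5584, 0.0531, 0.3302]
tool_rot: [-1.476, 1.011, 1.475]
contact_force: [0.0, 0.1, -1.4]
opening: 0.0281
```

Flange just entering. I'll creep down from here.

Emit:
carry_out([
  [[0,0,0],[0,0,-0.2],0],
  [[0,0,0],[0,0,-0.15],0],
  [[0,0,0],[0,0,0],0],
])

```text
t: 11.6
tool_pos: [0.5585, 0.0531, 0.323]
tool_rot: [-1.476, 1.011, 1.475]
contact_force: [-0.3, -1.1, -2.6]
opening: 0.0279
```

Emit:
carry_out([
  [[0,0,0],[0,0,-0.1],0],
  [[0,0,0],[0,0,0],0],
])

```text
t: 11.8
tool_pos: [0.5586, 0.0531, 0.3211]
tool_rot: [-1.476, 1.011, 1.474]
contact_force: [0.2, -0.1, -2.9]
opening: 0.0281
```

Emit:
carry_out([
  [[0,0,0],[0,0,-0.1],0],
  [[0,0,0],[0,0,0],0],
])

```text
t: 12.0
tool_pos: [0.5587, 0.0531, 0.3192]
tool_rot: [-1.477, 1.011, 1.474]
contact_force: [-0.3, -0.2, -3.1]
opening: 0.0279
```

Emit:
carry_out([
  [[0,0,0],[0,0,-0.05],0],
  [[0,0,0],[0,0,0],0],
])

```text
t: 12.2
tool_pos: [0.5589, 0.0531, 0.3185]
tool_rot: [-1.477, 1.01, 1.473]
contact_force: [0.4, -0.2, -2.0]
opening: 0.028
```

Emit:
carry_out([
  [[0,0,0],[0,0,-0.05],0],
  [[0,0,0],[0,0,0],0],
])

```text
t: 12.4
tool_pos: [0.5591, 0.0531, 0.3184]
tool_rot: [-1.478, 1.009, 1.472]
contact_force: [-1.0, -0.5, -2.0]
opening: 0.0283
```

Emit:
carry_out([
  [[0,0,0],[0,0,-0.1],0],
  [[0,0,0],[0,0,0],0],
])

```text
t: 12.6
tool_pos: [0.5598, 0.0531, 0.3185]
tool_rot: [-1.48, 1.008, 1.47]
contact_force: [0.2, 0.5, -2.1]
opening: 0.028
```

```bash
python3 chk.py .558 .053 .145 .132 .052 h3
```

```text
12.6 [0.5598 0.0531 0.3185] xax [ 6.7e-03 -5.0e-04 -1.0e+00] grasp [0.5608 0.053  0.1635] F [ 0.2  0.5 -2.1] 0.028
top lid disc 126 bbox mid [0.5418 0.0487 0.1407] size [0.064 0.094 0.009] circ [0.5642 0.0537 0.0477]
top rim 44 bbox mid [0.5406 0.0477 0.1325] size [0.061 0.091 0.011] circ [0.5605 0.0533 0.0494]
scene lid disc 543 bbox mid [0.563  0.0518 0.1448] size [0.105 0.103 0.017] circ [0.5669 0.054  0.0413]
scene rim 115 bbox mid [0.5617 0.0525 0.1322] size [0.108 0.105 0.011] circ [0.5621 0.0532 0.0509]
```

View pics/h3_scene.png

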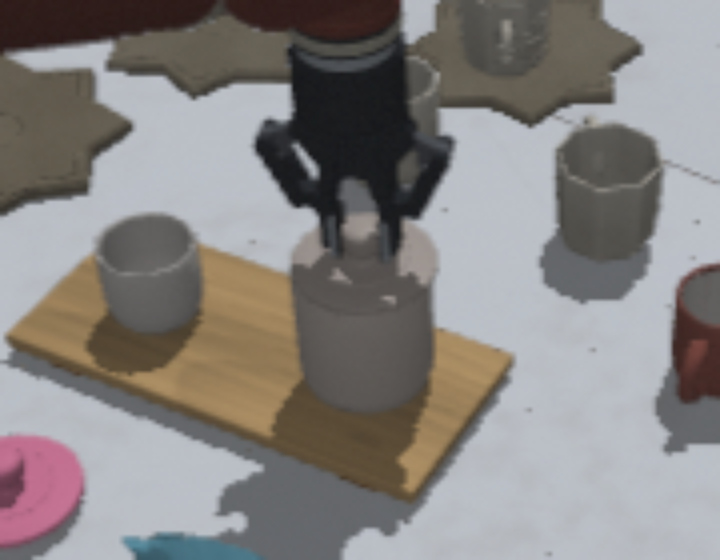

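```bash
python3 - <<'E'
from h import *
for _ in range(3):
    o=get_obs();print(o["contact_force"].round(2),o["wrist_torque"].round(2),o["effort"].round(2),o["tool_pos"].round(4));get_image("wrist")
E
```

```text
[ 0.48 -0.31  0.85] [-0.04 -0.12  0.03] [-1.600e-01 -3.382e+01 -3.480e+01 -2.000e-02  1.900e-01  1.000e-02] [0.5597 0.0531 0.3182]
[ 1.34 -1.27  0.92] [-0.01 -0.09 -0.03] [-1.500e-01 -3.368e+01 -3.471e+01 -2.000e-02  1.200e-01  1.000e-02] [0.5597 0.0531 0.3182]
[ 0.96  0.76 -0.17] [-0.04 -0.12 -0.02] [-1.300e-01 -3.369e+01 -3.467e+01 -1.000e-02  1.600e-01  1.000e-02] [0.5597 0.0531 0.3182]
```

Emit:
carry_out([
  [[0,0.07,0],[-0.05,0,-0.15],0],
  [[0,0.03,0],[-0.03,0,-0.15],0],
])

```text
t: 13.05
tool_pos: [0.5603, 0.0531, 0.3179]
tool_rot: [-1.48, 1.008, 1.47]
contact_force: [-2.6, 0.4, 11.8]
opening: 0.028
```

```bash
cat > o.py <<'E'
from h import *
F=[]
for _ in range(3):
    o=get_obs();F.append(o["contact_force"]);get_image("wrist")
M=R.from_rotvec(o["tool_rot"]).as_matrix()
print(o["t"],np.round(F,1).tolist(),o["wrist_torque"].round(2),o["tool_pos"].round(4),M[:,0].round(4),round(o["opening"],4))
E
python3 o.py
```

```text
13.15 [[-2.6, 0.4, 11.8], [-2.2, 0.7, 11.2], [-2.4, -0.6, 9.8]] [-0.04  0.33 -0.03] [0.5603 0.0531 0.318 ] [ 6.1e-03 -7.0e-04 -1.0e+00] 0.0286
```

Emit:
carry_out([
  [[0,0,0],[0,0,0],0],
  [[0,0,0],[0,0,0],0.2],
  [[0,0,0],[0,0,0],0.5],
  [[0,0,0],[0,0,0],0.8],
  [[0,0,0],[0,0,0],1],
  [[0,0,0],[0,0,0],1],
])

```text
t: 13.8
tool_pos: [0.5597, 0.0531, 0.3166]
tool_rot: [-1.478, 1.01, 1.473]
contact_force: [0.2, -0.3, -0.4]
opening: 0.0837
```

Emit:
carry_out([
  [[0,0,0],[0,0,0.5],1],
  [[0,0,0],[0,0,1],1],
  [[0,0,0],[0,0,1],1],
  [[0,0,0],[0,0,1],1],
  [[0,0,0],[0,0,1],1],
  [[0,0,0],[0,0,1],1],
])

```text
t: 14.4
tool_pos: [0.5582, 0.0531, 0.4295]
tool_rot: [-1.474, 1.014, 1.478]
contact_force: [-0.2, 0.4, -0.5]
opening: 0.086
```

```bash
python3 w.py g .558 .053 .07 .135 .15; python3 - <<'E'
from h import *
d=np.load('w.npz');w=d['W'].reshape(-1,3);w=w[np.isfinite(w[:,0])]
w=w[np.hypot(w[:,0]-.558,w[:,1]-.053)<.065]
k=w[(w[:,2]>.150)&(w[:,2]<.18)];print("knob mid",((k.min(0)+k.max(0))/2).round(4),np.ptp(k,axis=0).round(4),len(k))
q=w[(w[:,2]>.134)&(w[:,2]<.15)]
rr=np.hypot(q[:,0]-q[:,0].mean(),q[:,1]-q[:,1].mean());q=q[rr>.03]
A=np.c_[q[:,:2],np.ones(len(q))];print("plane",np.linalg.lstsq(A,q[:,2],rcond=None)[0].round(4), q[:,2].mean())
E
```

```text
14.4 [0.5582 0.0531 0.4295] q6 -1.98 F [-0.2  0.4 -0.5]
xax [-3.2e-03 -4.0e-04 -1.0e+00]
grasp pt [0.5577 0.053  0.2745]
12400 mean [0.5571 0.0516 0.1419] mid [0.5606 0.0531 0.1405] size [0.1035 0.1038 0.0101] circ [0.5611 0.0533 0.038 ]
knob mid [0.5607 0.0531 0.164 ] [0.0297 0.0297 0.0165] 1487
plane [ 0.0101 -0.001   0.1358] 0.14143279023870328
```

View pics/w_g.png

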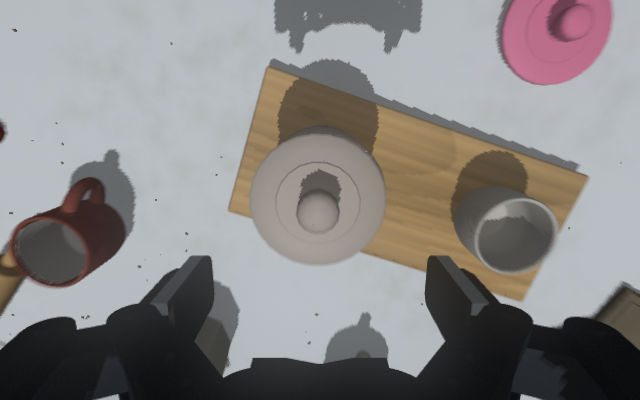

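Emit:
carry_out([
  [[0,0,0],[0,-1,0],1],
  [[0,0,0],[0,-1,0],1],
  [[0,0,0],[0,-1,0],1],
  [[0,0,0],[0,-1,0],1],
  [[0,0,0],[-0.3,-1,0],1],
  [[0,0,0],[-0.3,-1,0],1],
  [[0,0,0],[-0.3,-1,0],1],
  [[0,0,0],[-0.3,-1,0],1],
])

```text
t: 15.25
tool_pos: [0.5341, -0.1102, 0.4392]
tool_rot: [-1.488, 1.001, 1.468]
contact_force: [-0.4, 0.0, -0.2]
opening: 0.0855
```

Emit:
carry_out([
  [[0,0,0],[-0.3,-1,0],1],
  [[0,0,0],[-0.3,-1,0],1],
  [[0,0,0],[-0.3,-1,0],1],
  [[0,0,0],[-0.2,-1,-0.3],1],
  [[0,0,0],[0,-1,-0.5],1],
  [[0,0,0],[0,-1,-0.5],1],
  [[0,0,0],[0,-1,-0.5],1],
  [[0,0,0],[0,-1,-0.5],1],
])

```text
t: 16.05
tool_pos: [0.5097, -0.2769, 0.3951]
tool_rot: [-1.495, 1.001, 1.46]
contact_force: [0.0, 0.8, -1.0]
opening: 0.0853
```

Emit:
carry_out([
  [[0,0,0],[0,-1,-0.5],1],
  [[0,0,0],[0,-1,-0.5],1],
  [[0,0,0],[0,0,0],1],
  [[0,0,0],[0,0,0],1],
])

```text
t: 16.45
tool_pos: [0.5088, -0.3201, 0.3725]
tool_rot: [-1.49, 1.002, 1.46]
contact_force: [-0.2, -0.0, 0.1]
opening: 0.0852
```

```bash
python3 w.py i .512 -.349 .04 .036 .06
```

```text
16.45 [ 0.5088 -0.3201  0.3725] q6 -2.63 F [-0.2 -0.   0.1]
xax [ 0.018  -0.0033 -0.9998]
grasp pt [ 0.5115 -0.3206  0.2175]
724 mean [ 0.5105 -0.3495  0.047 ] mid [ 0.5116 -0.3495  0.0435] size [0.025  0.0253 0.0142] circ [ 0.5107 -0.3495  0.0089]
```

View pics/w_i.png

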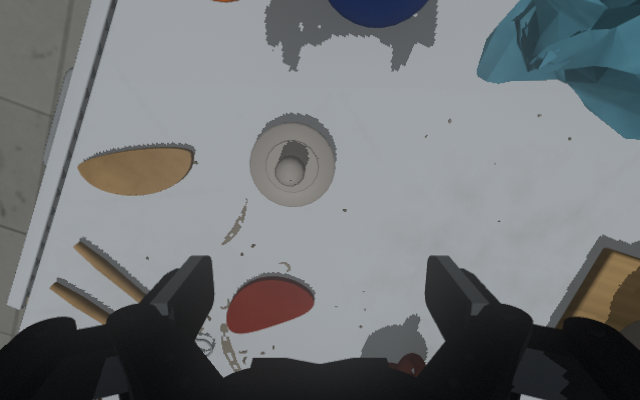

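Emit:
carry_out([
  [[0.03,0.14,0],[0.07,-0.8,0],1],
  [[0,0,0],[0.07,-0.5,-0.8],1],
  [[0,0,0],[0,0,-1],1],
  [[0,0,0],[0,0,-1],1],
  [[0,0,0],[0,0,-1],1],
  [[0,0,0],[0,0,-1],1],
  [[0,0,0],[0,0,0],1],
  [[0,0,0],[0,0,0],1],
])

```text
t: 17.3
tool_pos: [0.5127, -0.3484, 0.2722]
tool_rot: [-1.485, 1.008, 1.473]
contact_force: [0.3, -0.2, -0.2]
opening: 0.0855
```

```bash
python3 w.py j .512 -.349 .04 .036 .06
```

```text
17.3 [ 0.5127 -0.3484  0.2722] q6 -2.66 F [ 0.3 -0.2 -0.2]
xax [ 0.006  -0.0035 -1.    ]
grasp pt [ 0.5137 -0.349   0.1172]
1525 mean [ 0.5099 -0.3504  0.0468] mid [ 0.5115 -0.3496  0.0433] size [0.0256 0.0257 0.0145] circ [ 0.5103 -0.3502  0.0089]
```

Now down 76 mm.

Emit:
carry_out([
  [[0.03,0.05,0],[-0.05,-0.05,-0.8],1],
  [[0,0,0],[0,0,-0.9],1],
  [[0,0,0],[0,0,-0.8],1],
  [[0,0,0],[0,0,-0.5],1],
  [[0,0,0],[0,0,0],1],
  [[0,0,0],[0,0,0],1],
])

```text
t: 17.95
tool_pos: [0.5125, -0.3505, 0.2115]
tool_rot: [-1.485, 1.009, 1.474]
contact_force: [-0.9, 0.0, -0.0]
opening: 0.0852
```

```bash
python3 w.py k .512 -.349 .04 .036 .06
```

```text
17.95 [ 0.5125 -0.3505  0.2115] q6 -2.66 F [-0.9  0.  -0. ]
xax [ 0.005  -0.0044 -1.    ]
grasp pt [ 0.5133 -0.3512  0.0566]
2950 mean [ 0.509  -0.3505  0.0466] mid [ 0.5089 -0.3367  0.048 ] size [0.0312 0.0517 0.0238] circ [ 0.5098 -0.3504  0.0089]
```

View pics/w_k.png

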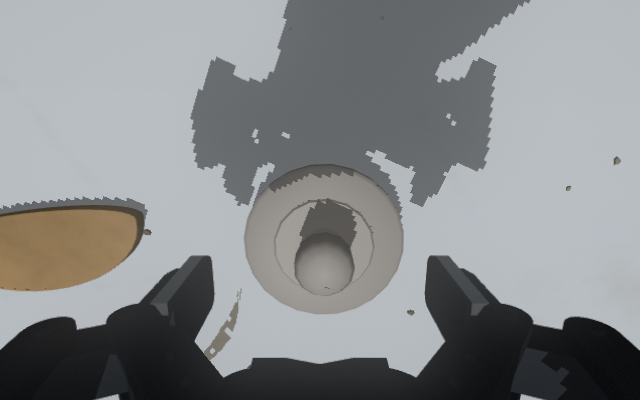

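Emit:
carry_out([
  [[0.03,0.04,0],[-0.05,0.05,-0.5],1],
  [[0,0,0],[0,0,-0.3],1],
  [[0,0,0],[0,0,0],1],
  [[0,0,0],[0,0,0],1],
])

```text
t: 18.4
tool_pos: [0.512, -0.3498, 0.1961]
tool_rot: [-1.484, 1.009, 1.476]
contact_force: [0.3, 0.5, 0.4]
opening: 0.0853
```

```bash
python3 w.py l .5115 -.351 .016 .036 .06
```

```text
18.4 [ 0.512  -0.3498  0.1961] q6 -2.66 F [0.3 0.5 0.4]
xax [ 0.0029 -0.0033 -1.    ]
grasp pt [ 0.5124 -0.3503  0.0411]
3611 mean [ 0.5087 -0.3509  0.0464] mid [ 0.5113 -0.3496  0.0434] size [0.0253 0.0259 0.0146] circ [ 0.5095 -0.3506  0.0088]
```

Emit:
carry_out([
  [[0,0,0],[-0.03,0.01,0],1],
  [[0,0,0],[0,0,0],0],
  [[0,0,0],[0,0,0],0],
  [[0,0,0],[0,0,0],0],
  [[0,0,0],[0,0,0],0],
  [[0,0,0],[0,0,0],0],
  [[0,0,0],[0,0,0],0],
  [[0,0,0],[0,0,0],0],
], squeeze=45)

```text
t: 19.25
tool_pos: [0.5116, -0.3499, 0.1974]
tool_rot: [-1.485, 1.01, 1.474]
contact_force: [-0.2, -0.4, 1.1]
opening: 0.0236
```

Emit:
carry_out([
  [[0,0,0],[0,0,0],0],
  [[0,0,0],[0,0,0.3],0],
  [[0,0,0],[0,0,0.6],0],
  [[0,0,0],[0,0,1],0],
  [[0,0,0],[0,0,1],0],
  [[0,0,0],[0,0,1],0],
  [[0,0,0],[0,0,0],0],
])

```text
t: 19.95
tool_pos: [0.5107, -0.3491, 0.2793]
tool_rot: [-1.483, 1.009, 1.476]
contact_force: [-0.3, -0.3, -0.2]
opening: 0.0239
```

```bash
python3 w.py m .5115 -.351 .016 .036 .06
```

```text
19.95 [ 0.5107 -0.3491  0.2793] q6 -2.66 F [-0.3 -0.3 -0.2]
xax [ 0.0025 -0.0028 -1.    ]
grasp pt [ 0.5111 -0.3495  0.1243]
```

View pics/w_m.png

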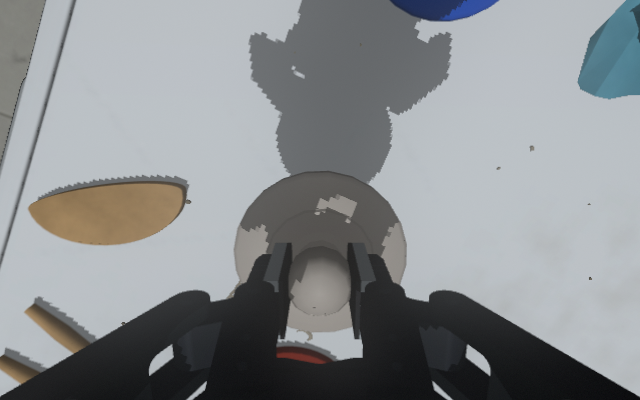

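Emit:
carry_out([
  [[0,0,0],[0,0,1],0],
  [[0,0,0],[0,0.2,1],0],
  [[0,0,0],[0,0.6,1],0],
  [[0,0,0],[0,1,1],0],
  [[0,0,0],[0,1,1],0],
  [[0,0,0],[0,1,1],0],
  [[0,0,0],[0,1,1],0],
  [[0,0,0],[0,1,0.7],0],
])

```text
t: 20.8
tool_pos: [0.5062, -0.2285, 0.4213]
tool_rot: [-1.455, 1.01, 1.497]
contact_force: [0.4, 0.2, -2.1]
opening: 0.0243
```

Emit:
carry_out([
  [[0,0,0],[0,1,0.3],0],
  [[0,0,0],[0,1,0],0],
  [[0,0,0],[0,1,0],0],
  [[0,0,0],[0.2,1,0],0],
  [[0,0,0],[0.2,1,0],0],
  [[0,0,0],[0.2,1,0],0],
  [[0,0,0],[0.2,1,0],0],
  [[0,0,0],[0.2,1,0],0],
])

```text
t: 21.6
tool_pos: [0.5247, -0.0615, 0.4191]
tool_rot: [-1.445, 1.014, 1.507]
contact_force: [-0.7, 0.7, -1.9]
opening: 0.0234
```

```bash
python3 w.py n .538 .237 .045 .086 .098
```

```text
21.6 [ 0.5247 -0.0615  0.4191] q6 -2.2 F [-0.7  0.7 -1.9]
xax [-0.0297  0.0178 -0.9994]
grasp pt [ 0.5201 -0.0587  0.2642]
1684 mean [0.5364 0.237  0.0907] mid [0.5372 0.2367 0.0905] size [0.0754 0.0779 0.009 ] circ [0.537  0.236  0.0359]
```

View pics/w_n.png

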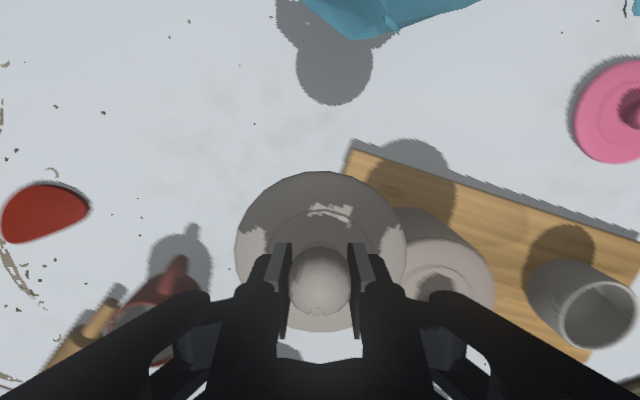

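Emit:
carry_out([
  [[0,-0.1,0],[0.1,1,0.3],0],
  [[0,0,0],[0.1,1,0.1],0],
  [[0,0,0],[0.1,1,0],0],
  [[0,0,0],[0.1,1,0],0],
  [[0,0,0],[0.1,1,0],0],
  [[0,0,0],[0.1,1,0],0],
  [[0,0,0],[0,1,0],0],
  [[0,0,0],[0,1,0],0],
])

```text
t: 22.45
tool_pos: [0.5356, 0.1049, 0.4149]
tool_rot: [-1.439, 1.016, 1.514]
contact_force: [0.4, 0.1, -2.0]
opening: 0.0241
```

Emit:
carry_out([
  [[0,0,0],[0,1,0],0],
  [[0,0,0],[0,1,0],0],
  [[0,0,0],[0,1,0],0],
  [[0,0,0],[0,1,0],0],
  [[0,0,0],[0,0.8,0],0],
  [[0,0,0],[0,0.5,0],0],
  [[0,0,0],[0,0,0],0],
  [[0,0,0],[0,0,0],0],
])

```text
t: 23.25
tool_pos: [0.5341, 0.2157, 0.4049]
tool_rot: [-1.434, 1.027, 1.527]
contact_force: [-0.2, -0.3, -1.4]
opening: 0.0242
```

```bash
python3 o.py
```

```text
23.35 [[-0.2, -0.3, -1.4], [-0.7, 1.2, -1.5], [-0.2, -0.3, -1.4]] [-0.03  0.   -0.01] [0.5342 0.2154 0.4051] [-0.0511  0.0165 -0.9986] 0.0237
```

Emit:
carry_out([
  [[-0.16,-0.4,0],[0.15,0.8,0],0],
  [[0,-0.1,0],[0,0.3,-0.8],0],
  [[0,0,0],[0,0,-0.9],0],
  [[0,0,0],[0,0,-0.9],0],
  [[0,0,0],[0,0,-0.6],0],
  [[0,0,0],[0,0,0],0],
  [[0,0,0],[0,0,0],0],
])

```text
t: 24.1
tool_pos: [0.5387, 0.2342, 0.3424]
tool_rot: [-1.475, 1.01, 1.466]
contact_force: [0.1, -0.2, -0.6]
opening: 0.0237
```

```bash
sed 's/\[cx,cy,.12\]/[cx,cy,.12]/' chk.py > /dev/null; python3 o.py; python3 chk.py .538 .237 .155 .092 .04 s1
```

```text
24.2 [[0.1, -0.2, -0.6], [-0.7, -0.7, -2.0], [-0.6, -0.5, -1.4]] [ 0.04  0.07 -0.01] [0.5387 0.2343 0.3428] [ 7.2e-03  8.0e-04 -1.0e+00] 0.0243
24.25 [0.5388 0.2344 0.343 ] xax [ 0.0077  0.001  -1.    ] grasp [0.5399 0.2345 0.188 ] F [ 0.3 -0.6 -1.4] 0.0236
top lid disc 93 bbox mid [0.5405 0.2188 0.1589] size [0.08  0.046 0.01 ] circ [0.5434 0.2325 0.0336]
top rim 42 bbox mid [0.5332 0.225  0.0911] size [0.061 0.05  0.01 ] circ [0.5382 0.2372 0.0362]
scene lid disc 102 bbox mid [0.5416 0.2333 0.1596] size [0.079 0.082 0.009] circ [0.542  0.2335 0.0368]
scene rim 141 bbox mid [0.5384 0.2368 0.0912] size [0.076 0.079 0.01 ] circ [0.5388 0.2369 0.0369]
```

View pics/s1_scene.png

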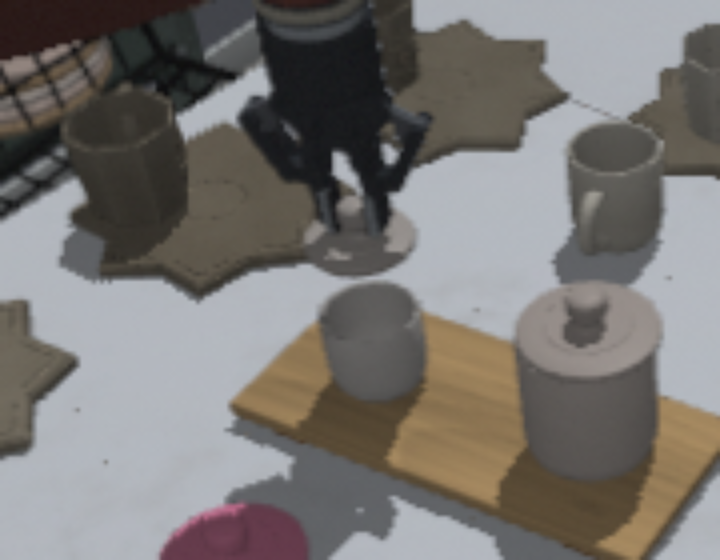

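Emit:
carry_out([
  [[0,0.05,0],[-0.05,0.14,-0.7],0],
  [[0,0,0],[0,0,-0.7],0],
  [[0,0,0],[0,0,-0.5],0],
  [[0,0,0],[0,0,0],0],
  [[0,0,0],[0,0,0],0],
])

```text
t: 24.85
tool_pos: [0.5373, 0.2377, 0.3014]
tool_rot: [-1.473, 1.012, 1.471]
contact_force: [-0.9, -0.7, -0.5]
opening: 0.0243
```

```bash
python3 chk.py .538 .237 .123 .092 .04 s2
```

```text
24.85 [0.5373 0.2377 0.3014] xax [ 1.9e-03  9.0e-04 -1.0e+00] grasp [0.5376 0.2378 0.1464] F [-0.9 -0.7 -0.5] 0.0243
top lid disc 167 bbox mid [0.5368 0.223  0.1224] size [0.077 0.05  0.016] circ [0.5428 0.2338 0.0309]
top rim 30 bbox mid [0.5299 0.2133 0.0909] size [0.055 0.029 0.01 ] circ [0.5388 0.2389 0.0383]
scene lid disc 299 bbox mid [0.5398 0.2359 0.1233] size [0.084 0.077 0.017] circ [0.5403 0.2377 0.0326]
scene rim 85 bbox mid [0.536  0.2321 0.0911] size [0.072 0.069 0.01 ] circ [0.5394 0.2369 0.0376]
```

View pics/s2_scene.png

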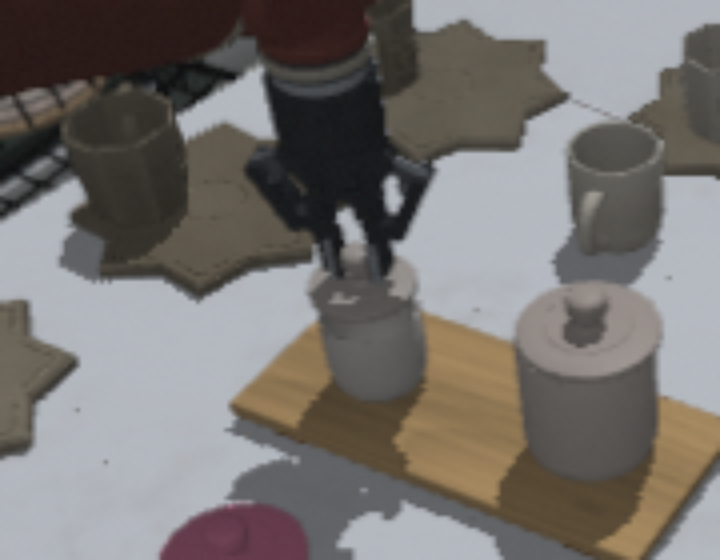

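Emit:
carry_out([
  [[0,0.01,0],[0.03,0,-0.3],0],
  [[0,0,0],[0,0,-0.2],0],
  [[0,0,0],[0,0,0],0],
])

```text
t: 25.25
tool_pos: [0.5384, 0.2377, 0.2923]
tool_rot: [-1.473, 1.01, 1.47]
contact_force: [-0.1, -0.3, -2.0]
opening: 0.0242
```

Emit:
carry_out([
  [[0,0,0],[0,0,-0.2],0],
  [[0,0,0],[0,0,-0.15],0],
  [[0,0,0],[0,0,0],0],
])

```text
t: 25.55
tool_pos: [0.5385, 0.2377, 0.285]
tool_rot: [-1.474, 1.01, 1.469]
contact_force: [-0.4, -0.6, -1.3]
opening: 0.0242
```

```bash
python3 o.py
```

```text
25.65 [[-0.4, -0.6, -1.3], [-0.0, -0.6, -2.3], [-0.2, 0.8, -0.2]] [ 0.01  0.04 -0.  ] [0.5387 0.2378 0.2854] [ 0.0047  0.002  -1.    ] 0.0238
```

Emit:
carry_out([
  [[0,0.04,0],[-0.03,-0.02,-0.15],0],
  [[0,0,0],[0,0,-0.1],0],
  [[0,0,0],[0,0,-0.05],0],
])

```text
t: 26.0
tool_pos: [0.5382, 0.2374, 0.2798]
tool_rot: [-1.472, 1.011, 1.472]
contact_force: [-0.4, -0.3, -1.4]
opening: 0.0241
```

Emit:
carry_out([
  [[0,0,0],[0,0,-0.1],0],
])

```text
t: 26.1
tool_pos: [0.5387, 0.2375, 0.2791]
tool_rot: [-1.473, 1.01, 1.47]
contact_force: [-3.3, -1.9, 10.1]
opening: 0.024
```

```bash
python3 o.py
```

```text
26.2 [[-3.3, -1.9, 10.1], [-1.8, -1.0, 3.3], [-1.4, -0.9, 4.2]] [-0.27  0.18 -0.02] [0.5388 0.2375 0.2792] [ 0.0035  0.0026 -1.    ] 0.0241
```

Seated and level. One firmer press, held for two rows.

Emit:
carry_out([
  [[0,0.02,0],[-0.03,0,-0.15],0],
  [[0,0.02,0],[-0.03,0,-0.15],0],
])

```text
t: 26.45
tool_pos: [0.5395, 0.2379, 0.2792]
tool_rot: [-1.474, 1.007, 1.468]
contact_force: [-4.0, -2.7, 12.0]
opening: 0.024
```

```bash
python3 o.py
```

```text
26.55 [[-4.0, -2.7, 12.0], [-2.9, -2.1, 11.3], [-2.6, -2.2, 11.8]] [-0.38  0.51 -0.09] [0.5395 0.2379 0.2793] [ 0.0069  0.0035 -1.    ] 0.0243
```

Emit:
carry_out([
  [[0,0,0],[0,0,0],0],
  [[0,0,0],[0,0,0],0.2],
  [[0,0,0],[0,0,0],0.5],
  [[0,0,0],[0,0,0],0.8],
  [[0,0,0],[0,0,0],1],
  [[0,0,0],[0,0,0],1],
])

```text
t: 27.2
tool_pos: [0.5394, 0.2379, 0.2785]
tool_rot: [-1.474, 1.006, 1.468]
contact_force: [-0.1, 0.3, 0.1]
opening: 0.0803
```

Emit:
carry_out([
  [[0,0,0],[0,0,0.5],1],
  [[0,0,0],[0,0,1],1],
  [[0,0,0],[0,0,1],1],
  [[0,0,0],[0,0,1],1],
  [[0,0,0],[0,0,1],1],
  [[0,0,0],[0,0,1],1],
  [[0,0,0],[0,0,1],1],
  [[0,0,0],[0,0,0],1],
])

```text
t: 28.0
tool_pos: [0.5382, 0.2377, 0.4176]
tool_rot: [-1.474, 1.005, 1.467]
contact_force: [-0.0, 0.5, 0.2]
opening: 0.0851
```

```bash
cat > fin.py <<'E'
from h import *
o=get_obs();print(o["t"],o["tool_pos"].round(4),o["contact_force"].round(1))
for n in("wrist","scene"):
    c=get_calibration(n);p,d=get_image(n);cv2.imwrite(f"pics/fin_{n}.png",p);w=cloud(d,c).reshape(-1,3);w=w[np.isfinite(w[:,0])]
    for nm,x,y,zr,rl in(("L",.5605,.053,.132,.052),("S",.5385,.237,.092,.04)):
        q=w[np.hypot(w[:,0]-x,w[:,1]-y)<rl+.01]
        k=q[(q[:,2]>zr+.018)&(q[:,2]<zr+.05)];di=q[(q[:,2]>zr+.003)&(q[:,2]<zr+.016)]
        if len(di)<20 or len(k)<10: print(n,nm,"few",len(di),len(k));continue
        a=di[np.hypot(di[:,0]-x,di[:,1]-y)>.028]
        s=np.linalg.lstsq(np.c_[a[:,:2],np.ones(len(a))],a[:,2],rcond=None)[0]
        print(n,nm,"knob mid",((k.min(0)+k.max(0))/2).round(4),"top",np.percentile(k[:,2],98).round(4),"disc mid",((di.min(0)+di.max(0))/2).round(4),"slope",s[:2].round(4))
E
python3 fin.py
```

```text
28.0 [0.5382 0.2377 0.4176] [-0.   0.5  0.2]
wrist L knob mid [0.5607 0.0545 0.1618] top 0.1716 disc mid [0.5607 0.059  0.1415] slope [ 0.0108 -0.0172]
wrist S knob mid [0.5409 0.2393 0.1243] top 0.1317 disc mid [0.541  0.2392 0.1006] slope [0.0088 0.002 ]
scene L knob mid [0.561  0.051  0.1626] top 0.1735 disc mid [0.5604 0.052  0.1414] slope [0.016  0.0039]
scene S knob mid [0.5398 0.2357 0.122 ] top 0.1328 disc mid [0.5421 0.2388 0.1015] slope [0.0231 0.0105]
```

View pics/fin_wrist.png

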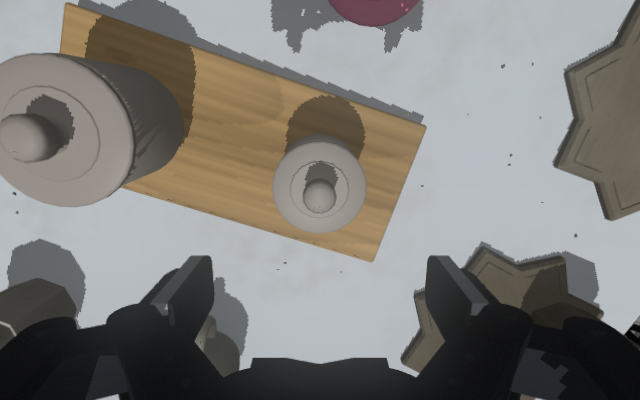

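View pics/fin_scene.png

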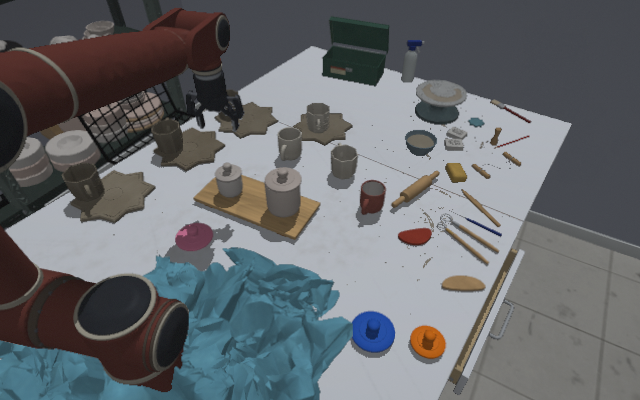

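```bash
python3 -c "
from station import *
finish_job()"
```

```text
the job is handed in; nothing more can be done
```

I put both lids on their jars and handed the job in at about 28 s of the 69 s allowed. The hand-in gave no verdict.

**Wide lid, placed first:** I set it on the tall jar and pressed its knob to about 10–12 N for over 0.15 s, while the narrow lid still lay on the table.

**Narrow lid:** I then fetched it, set it on the short jar and pressed it to about 11–12 N in the same way. After that I opened the gripper and drew it straight up, clear of everything.

**Last checks:**
- **Seating:** the knob tops measured about 171 mm (wide) and 132 mm (narrow) above the table. The expected heights are 170 and 130 mm, so both flanges are in and the discs are on the rims.
- **Centring:** both lids sit about 2–4 mm from where the mouths were measured at the start, within the 7 mm allowed. I did not measure the rims again with the lids on.
- **Levelness:** the cameras disagreed slightly. Fitted slopes came out at 0.01–0.025 rad, and the largest was the scene camera's view of the narrow lid. All are under 0.04 rad and probably mostly depth noise, since the tool was within about 0.007 rad of vertical when it pressed.
- **Bystanders:** in the final scene picture the red-brown mug, the pale mugs and the red kidney look unmoved, judged by eye.

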